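# Clamp the control board in the spring board vice

### The job

Clamp the coffee machine's green control board in the spring board vice, parts side up: push one of its two short edges into the orange sprung jaw, lower the opposite edge behind the grey jaw's lip and let the two springs centre it. It must end released and level, in both grooves, square and about midway along the jaws. Be gentle - the vice should feel no more than about 20 N from the board, so do not ram the jaw against its stop - and leave the other things on the bench alone.

Things in the scene. Friction and masses are not known exactly. Their poses are not given: they have to be found in the camera images.
- holder: Spring board vice, fixed. Origin: centre of the underside of its grey base plate (96 x 190 x 12 mm); y along the jaw line, z up. On the base a head (rods at 28-36 mm height, aluminium end blocks up to 46 mm high, reaching y = +105 and -95 mm, give or take 12) carries two jaws that face each other: orange on the +y side, grey on the -y side. Only the base is tracked, not the head.
- vice_mid (a point): Point fixed to the holder's base, 50 mm above its origin, at groove floor height. Unloaded, the grooves' back walls are 102 mm apart: at y = +51 (orange) and -51 mm (grey) of this point, but the head is clamped up to 12 mm off along y, either way, both walls by the same unknown amount: find the orange wall by touch or sight. The head stays put in use.
- jaw_a (a joint): How far the orange jaw is pushed outwards (holder +y), m: 0 unloaded, hard stop at 0.016. Spring: 4 N to start it plus 0.5 N per mm. The board's other edge clears the grey jaw's lip when this exceeds 0.012. Both jaws: 56 mm long in x; groove floor a ledge 8 mm deep from the back wall, at z 50 mm; groove ceiling a lip 4 mm deep, at z 57 mm; top at 63 mm.
- jaw_b (a joint): How far the grey jaw is pushed outwards (holder -y), m: 0 unloaded, hard stop at 0.007, too short to load a board from this side. Same spring as the orange jaw (4 N plus 0.5 N per mm), so a released board settles with both jaws pushed out 4 mm.
- board: Green control board, 80 (x) x 110 (y) x 3 mm, 0.1 to 0.2 kg. Origin: centre of its underside, z up through the parts. Its edges at y = +55 and -55 mm (the short ones) go in the jaws (either way round). In the middle a blue relay block, 30 (x) x 24 mm (y), top 38 mm above the origin, to grip it by; parts at x = +-32 mm are up to 15 mm high.
- magnet_bowl: Bystander: steel parts bowl, 112 mm across, 34 mm high; origin under its centre.
- multimeter: Bystander: orange multimeter, 142 x 70 x 44 mm; origin under its centre.
- caliper: Bystander: vernier caliper, 66 x 214 x 11 mm; origin under its centre.
- pliers: Bystander: blue-handled long-nose pliers, 50 x 154 x 10 mm; origin under its centre.

How it is judged:
By the outcome, as a careful person would: the job done as asked, in the order asked, and still so for the second after the job is handed in, with the robot touching nothing.
It also fails if it takes over 54 s, if anything falls off the work surface, if the arm or the gripper's body presses on something with over 40 N, if the wrist force passes 120 N, or if a joint passes its speed limit or range.

### The arm

A 6-joint arm with a two-finger parallel gripper is mounted at the origin on a cart in front of the work surface, level with it; the furniture and walls round the work are solid. World frame = base frame: x ahead of the robot, y to its left, z up, the work surface at z = 0. Lengths are in m, angles in rad, forces in N, time in s.
With the tool pointing down it reaches from about 0.225 to 0.875 m from the base axis. Payload 3.4 kg.
Tool frame: the origin (TCP) lies at the very end of the fingers, on their centre line; the grasp point (between the pads) lies 19 mm behind it; z points along the fingers, y is the line along which they close (so a half turn about z gives the same grasp; the last joint's range is limited). The gripper opens to 85 mm and grips with 20 to 120 N. Pads are 22 mm wide; open, the fingers measure 114 mm over their backs; the gripper's body (76 mm by 85 mm) begins 54 mm behind the grasp point. The pads swing forward as they close: fully open they stand 13 mm farther back than shut.
Start: joints at [1.143, 0.276, 1.505, -0, 1.361, -0.121], TCP at [0.174, 0.548, 0.231] pointing down, gripper open.
Joint ranges: [-2.89, 2.89], [-0.75, 2.08], [0.22, 2.7], [-1.18, 4.32], [0.11, 2.71], [-2.7, 2.7]. Speed limits (rad/s): [2.57, 2.57, 3.14, 3.14, 3.14, 3.14].

### API

Orientations are given as a unit quaternion [w, x, y, z].
In Python, from rig import readout, vision, manip gives the robot as it stands.
- The arm moves only by the shell command python3 -m handwheel 'ROWS' [FORCE]. ROWS is JSON, a list of rows, each a list of 3 entries, a list of its own where there are three numbers: the shift along the tool's x, y, z in mm, then the turn, a rotation vector about the tool's x, y, z in units of 6 degrees (1.0 is 6 degrees), then the closure, from -1 (fully open) to 1 (shut), so that 0 is half open. A call has 1 to 20 rows; each row shifts and turns the commanded pose from where the row before left it, along the tool's axes as they then stand; what a row does not reach is not made up. A row lasts 1/8 s, in which the tool goes at most 62.5 mm and 10.7 degrees, less where a joint would pass 70% of its speed; a pose out of reach is approached as far as the arm can. A call is refused whole if a number of a shift passes 62.5 or a number of a turn 1, either way. A call with a gripper value outside its range is refused whole. The fingers move at their own pace and stop on an object; FORCE is the grip in N (left out, the last holds). Time passes only in rows, so rows that do not move let the fingers close. It gives the time, the measured TCP pose, the force, the opening and the grip force at its end, in the units of the state.
- readout.get_state(): the state, without advancing time (a new reading comes with each control period).
- vision.get_image(name): name is "scene" or "top" or "wrist"; returns the picture (480x640x3 uint8, blue, green, red); there is no depth.
- vision.camera_params(name): a dict with "intrinsics" (3x3 intrinsics, pixels), "rvec" (rotation vector, rad) and "tvec" (3), from world to camera coordinates, as OpenCV has them; the wrist camera has in their place "hand_eye" (4x4, takes a point from camera to tool coordinates, whose origin is the TCP and whose axes are the flange's). Camera axes: x right, y down, z forward; pixel columns grow to the right and rows downward; lengths in m; the calibration is good to about 2 mm. A picture is of the moment at which its call begins: read the wrist's pose just before it. camera_params takes no time and is no camera call.
- manip.sign_off(): hands the job in; it is judged then, once.
The state is a dict: "clock": time; "qpos": joint angles; "qd": joint speeds; "effort": joint torques, N m; "position": TCP position; "ee_rot": TCP orientation; "contact_force": force on the tool from outside, world axes, zero at the start; "moment": the same for the moment, N m; "width": finger opening in m; "gripper_force": force on a finger pad.
Only numpy, scipy, OpenCV 4.12 (cv2) and the standard library are available. Lean on these libraries where they do the work, as an engineer would, in place of code of your own. Each camera call takes 0.05 s, during which the arm holds its last target. There are 200 camera calls.

## Working session

There is one attempt and no reset: what is moved stays moved. The work goes in short steps, Python scripts to look and compute and a shell command to move; the robot and the scene stay as the last step left them, time stands still between calls to the robot, and variables do not carry over. Pictures are saved under pics/ and viewed, at most 13 in all, crops included, and the job is handed in when it is done.

```bash
ls; mkdir -p pics; python3 - <<'E'
from rig import readout, vision
import cv2,numpy as np
s=readout.get_state();print(s)
a=vision.get_image("top");b=vision.get_image("scene")
cv2.imwrite('pics/top0.png',a);cv2.imwrite('pics/scene0.png',b)
for n in("top","scene","wrist"):print(n,vision.camera_params(n))
E
```

```text
pics
{'clock': 0.0, 'qpos': array([ 1.14299728e+00,  2.76643799e-01,  1.50612977e+00,  7.14687598e-06,
        1.36072129e+00, -1.21003198e-01]), 'qd': array([ 1.53327374e-04, -1.94029059e-03, -8.22181596e-04,  1.27340070e-03,
        2.18291397e-05,  3.27336509e-04]), 'effort': array([ 1.90635823e-03, -4.16770363e+01, -2.45810062e+01,  2.58770960e-04,
        1.11389984e-02,  2.94626250e-05]), 'position': array([0.17343625, 0.54766395, 0.23041323]), 'ee_rot': array([-2.61085173e-04,  1.52797706e-01,  9.88257030e-01, -9.14576242e-04]), 'contact_force': array([-0.42747279, -0.29329148, -0.02201569]), 'moment': array([ 0.04898983, -0.00024153,  0.0202109 ]), 'gripper_force': 0.0, 'width': 0.08524771077459695}
top {'intrinsics': array([[495.40754641,   0.        , 311.60240113],
       [  0.        , 495.40754641, 245.55402053],
       [  0.        ,   0.        ,   1.        ]]), 'rvec': array([ 2.16872719, -2.12857538,  0.16364313]), 'tvec': array([-0.16427652,  0.55260827,  1.3197841 ])}
scene {'intrinsics': array([[569.25244468,   0.        , 305.08208242],
       [  0.        , 569.25244468, 238.07622996],
       [  0.        ,   0.        ,   1.        ]]), 'rvec': array([ 2.19609251, -0.91109612,  0.36039999]), 'tvec': array([-0.49817836,  0.25152986,  1.32394233])}
wrist {'intrinsics': array([[350.29837123,   0.        , 310.703531  ],
       [  0.        , 350.29837123, 243.92463986],
       [  0.        ,   0.        ,   1.        ]]), 'hand_eye': array([[ 5.92612390e-05, -9.46039519e-01, -3.24051270e-01,
         8.47377913e-02],
       [ 9.99999996e-01,  3.49609989e-05,  8.08105219e-05,
         5.71366567e-04],
       [-6.51207912e-05, -3.24051273e-01,  9.46039517e-01,
        -1.42384887e-01],
       [ 0.00000000e+00,  0.00000000e+00,  0.00000000e+00,
         1.00000000e+00]])}
```

View pics/top0.png

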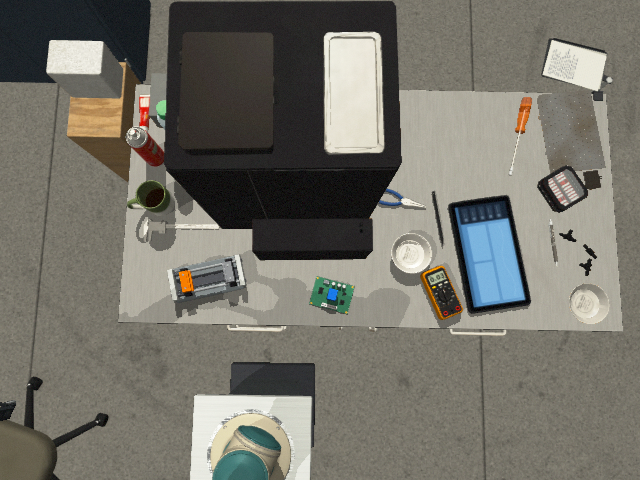

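View pics/scene0.png

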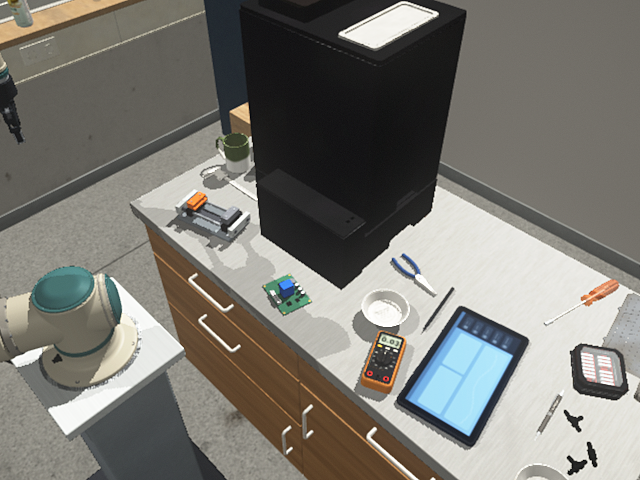

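The top view shows the vice at about (207,280) with its orange jaw left (185,281), the board at (332,294) with its blue relay, the bowl at (411,254) and the multimeter at (441,292). The coffee machine stands behind them. In the scene view the board is at (287,293) and the vice at (212,215).

```bash
cat > h.py <<'E'
import cv2,numpy as np
from rig import readout,vision
from scipy.spatial.transform import Rotation as R
def cam(n,s=None):
    p=vision.camera_params(n);K=p["intrinsics"]
    if n=="wrist":
        q=np.array(s["ee_rot"]);T=np.eye(4);T[:3,:3]=R.from_quat(q[[1,2,3,0]]).as_matrix();T[:3,3]=s["position"]
        C=T@p["hand_eye"];return K,C[:3,:3],C[:3,3]
    Rw=cv2.Rodrigues(p["rvec"])[0];return K,Rw.T,-Rw.T@p["tvec"]
def ray(c,px,z):
    K,Rc,o=c;px=np.atleast_2d(np.array(px,float))
    d=(Rc@np.linalg.inv(K)@np.c_[px,np.ones(len(px))].T).T
    return o+d*((z-o[2])/d[:,2])[:,None]
def proj(c,P):
    K,Rc,o=c;v=(np.atleast_2d(P)-o)@Rc@K.T;return v[:,:2]/v[:,2:]
def mask(img,lo,hi,box=None):
    m=cv2.inRange(cv2.cvtColor(img,cv2.COLOR_BGR2HSV),lo,hi)
    if box:
        k=np.zeros_like(m);x0,y0,x1,y1=box;k[y0:y1,x0:x1]=1;m*=k
    return m
def big(m):
    c=max(cv2.findContours(m,0,2)[0],key=cv2.contourArea);return c
def rect(P):
    P=P[:,:2].astype(np.float32)*1000;(c,wh,a)=cv2.minAreaRect(P);return np.round(c,1),np.round(wh,1),round(a,1)
E
python3 - <<'E'
from h import *
t=cv2.imread('pics/top0.png');c=cam("top")
g=mask(t,(40,80,30),(90,255,255),(300,265,365,325));b=mask(t,(100,140,80),(125,255,255),(300,265,365,325));o=mask(t,(3,150,100),(20,255,255),(160,250,260,310))
for n,m,z in(("green",g|b,.003),("blue",b,.038),("orange",o,.063)):
    k=big(m).reshape(-1,2);print(n,len(k),rect(ray(c,k,z)))
s=cv2.imread('pics/scene0.png');cs=cam("scene")
for n,lo,hi,bx,z in(("blue",(100,140,60),(125,255,255),(255,265,320,320),.038),("orange",(3,150,100),(20,255,255),(170,180,260,245),.063)):
    k=big(mask(s,lo,hi,bx)).reshape(-1,2);print(n,rect(ray(cs,k,z)))
cr=np.hstack([cv2.resize(t[250:310,160:250],None,fx=4.4,fy=4.4,interpolation=2),cv2.resize(t[265:325,290:380],None,fx=4.4,fy=4.4,interpolation=2)])
cv2.imwrite('pics/crop.png',cr)
E
```

```text
green 93 (array([ 424.2, -212.1]), array([108.4,  79.8]), 76.1)
blue 21 (array([ 424.1, -212. ]), array([25.7, 31.6]), 76.5)
orange 27 (array([451.3, 180.1]), array([57.7, 31.6]), 14.2)
blue (array([ 420.4, -219. ]), array([48.4, 39.2]), 72.3)
orange (array([448.9, 175.8]), array([67.7, 45.1]), 12.3)
```

View pics/crop.png

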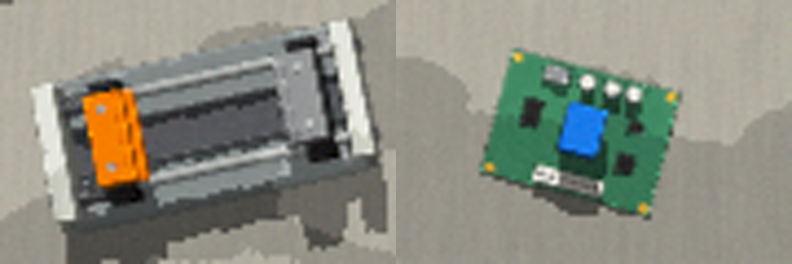

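The crop confirms the axes: vice yaw is about +14.2° with its orange jaw on the robot's left, and the board's long axis is at 76.1°. The blue relay is centred on the board. On the way to the board I'll stop over the vice for a close look.

```bash
python3 -m handwheel '[[[-41,-32,0],[0,0,0],-1],[[-41,-32,0],[0,0,0],-1],[[-41,-32,0],[0,0,0],-1],[[-41,-32,0],[0,0,0],-1],[[-41,-32,0],[0,0,0],-1],[[-41,-32,0],[0,0,0],-1],[[-41,-32,10],[0,0,0],-1],[[-41,-32,20],[0,0,0],-1],[[-41,-32,20],[0,0,0],-1],[[-40,-30,20],[0,0,0],-1],[[0,0,0],[0,0,0],-1],[[0,0,0],[0,0,0],-1]]' 60
python3 - <<'E'
from h import *
s=readout.get_state();w=vision.get_image("wrist");cv2.imwrite('pics/w1.png',w);import pickle;pickle.dump(s,open('s1.pkl','wb'));c=cam("wrist",s)
print(s['position'],s['ee_rot'],s['qpos'])
k=big(mask(w,(3,150,80),(22,255,255))).reshape(-1,2);print(rect(ray(c,k,.063)))
E
```

```text
clock: 1.6
position: [0.467, 0.1217, 0.1611]
ee_rot: [-0.001, 0.153, 0.988, 0.0]
contact_force: [0.5, 0.6, 0.6]
width: 0.0854
gripper_force: 0.0
[0.46696955 0.12172952 0.16105993] [-7.66727883e-04  1.53215753e-01  9.88192442e-01  2.04373698e-04] [ 1.10085955e-01  1.91393429e-01  1.80659898e+00  8.72521725e-04
  1.14497413e+00 -1.15342796e+00]
(array([451.4, 183.7]), array([58.1, 28.1]), 13.5)
```

View pics/w1.png

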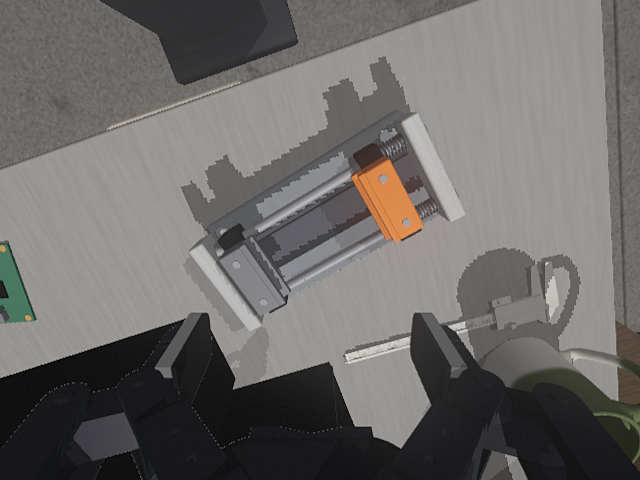

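The wrist view shows the vice: orange jaw top around (390,200), grey jaw around (250,275), white end blocks at (435,165) and (225,285). The board's edge is at far left (15,285). I'll enlarge the jaws to read their top edges.

```bash
python3 - <<'E'
import cv2
w=cv2.imread('pics/w1.png')
cv2.imwrite('pics/w1c.png',cv2.resize(w[140:315,205:440],None,fx=3.4,fy=3.4,interpolation=cv2.INTER_NEAREST))
E
```

```text
(no output)
```

View pics/w1c.png

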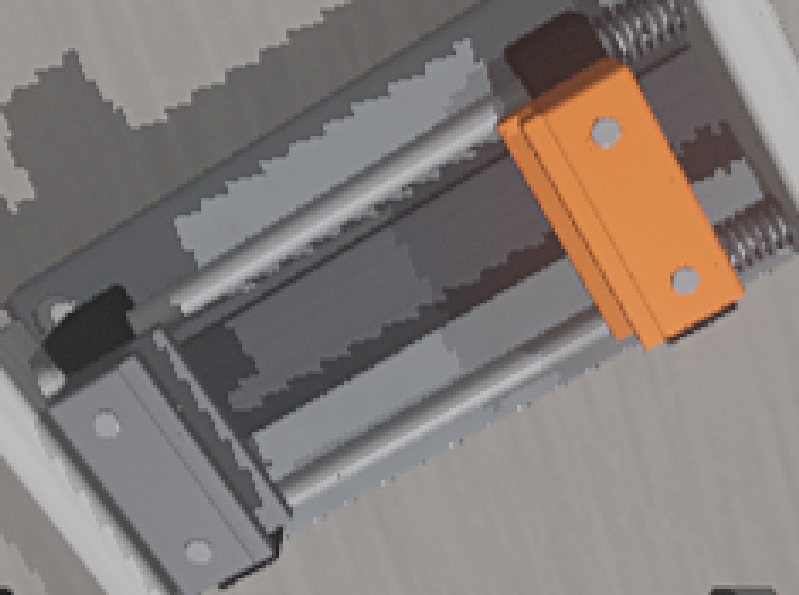

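The crop shows the orange jaw's top face with its inner edge (520,118)-(650,348) and its ledge edge (500,122)-(612,335). The grey jaw's inner top edge is (135,355)-(275,558) and its ledge edge (155,332)-(290,515).

```bash
python3 - <<'E'
from h import *;import pickle
c=cam("wrist",pickle.load(open('s1.pkl','rb')))
f=lambda p,z:ray(c,np.array(p)/3.4+[205-.35,140-.35],z)*1000
O=f([(520,118),(650,348),(617,58),(742,297)],.063);G=f([(135,355),(275,558),(48,403),(183,597)],.063)
Ol=f([(500,122),(615,337)],.050);Gl=f([(155,332),(290,515)],.050)
for n,e in(("O",O[:2]),("Oout",O[2:]),("G",G[:2]),("Gout",G[2:]),("Ol",Ol),("Gl",Gl)):
    d=e[1]-e[0];print(n,e[:,:2].round(1).tolist(),np.linalg.norm(d).round(1),np.degrees(np.arctan2(d[1],d[0])).round(1),e.mean(0)[:2].round(1))
v=O[:2].mean(0)-G[:2].mean(0);print(np.linalg.norm(v),np.degrees(np.arctan2(v[1],v[0])),(O[:2].mean(0)+G[:2].mean(0))/2)
v=Ol.mean(0)-Gl.mean(0);print(np.linalg.norm(v),np.degrees(np.arctan2(v[1],v[0])),(Ol.mean(0)+Gl.mean(0))/2)
E
```

```text
O [[426.8, 168.6], [482.0, 182.3]] 56.9 13.9 [454.4 175.4]
Oout [[421.3, 189.8], [476.8, 203.3]] 57.2 13.6 [449.1 196.5]
G [[450.3, 77.2], [505.3, 89.8]] 56.5 13.0 [477.8  83.5]
Gout [[454.8, 55.3], [508.4, 66.5]] 54.7 11.8 [481.6  60.9]
Ol [[428.5, 165.4], [482.3, 177.3]] 55.1 12.4 [455.4 171.4]
Gl [[450.0, 79.6], [502.0, 93.8]] 53.9 15.3 [476.   86.7]
94.84220540555852 104.26965855854789 [466.08749732 129.4631507   63.        ]
87.15985920817185 103.68821364411475 [465.68614135 129.01280479  50.        ]
```

```bash
python3 -m handwheel '[[[41,-13,0],[0,0,0],-1],[[-17,-53,0],[0,0,0],-1],[[-17,-53,0],[0,0,0],-1],[[-17,-53,0],[0,0,0],-1],[[-17,-53,0],[0,0,0],-1],[[-17,-53,0],[0,0,0],-1],[[-16,-53,0],[0,0,0],-1],[[0,0,0],[0,0,-0.62],-1],[[0,0,0],[0,0,0],-1],[[0,0,0],[0,0,0],-1]]'
python3 - <<'E'
from h import *
s=readout.get_state();w=vision.get_image("wrist");cv2.imwrite('pics/w2.png',w);c=cam("wrist",s)
a=s['ee_rot'];print(s['position'],a,np.degrees(2*np.arctan2(a[2],a[1]))-90)
b=big(mask(w,(100,140,60),(125,255,255))).reshape(-1,2);print('relay',rect(ray(c,b,.038)))
g=mask(w,(40,80,25),(95,255,255));k=big(g).reshape(-1,2);print('board',rect(ray(c,k,.003)),k.min(0),k.max(0))
E
```

```text
clock: 2.9
position: [0.4249, -0.2108, 0.1616]
ee_rot: [0.0, 0.12, 0.993, 0.0]
contact_force: [-0.2, -0.1, 0.0]
width: 0.0852
gripper_force: 0.0
[ 0.4249255  -0.21076421  0.16162912] [2.20859377e-04 1.20015731e-01 9.92771963e-01 7.64269480e-05] 76.21397874046414
relay (array([ 422.7, -208.4]), array([22.7, 35.7]), 76.2)
board (array([ 420.1, -242.8]), array([41.2, 72.4]), 76.3) [251 187] [297 265]
```

View pics/w2.png

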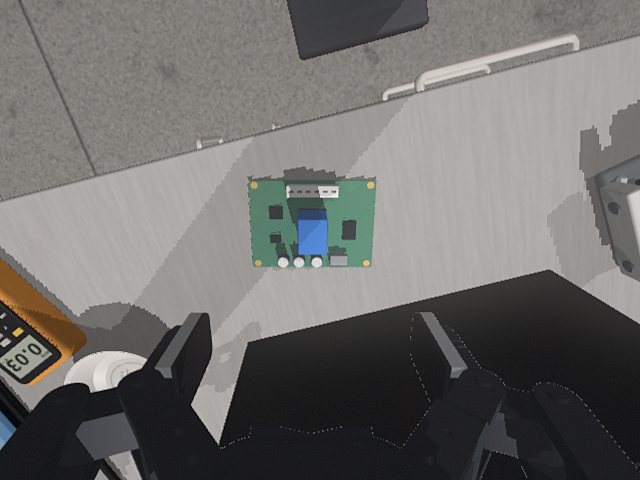

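The board is seen straight: corners at about (250,179), (374,179), (372,266), (255,266), with the relay centred between the open fingers. The multimeter and bowl are well clear, so I'll descend and grip.

```bash
python3 -m handwheel '[[[0,0.5,45],[0,0,0],-0.2],[[0,0,45],[0,0,0],0],[[0,0,40],[0,0,0],0],[[0,0,22],[0,0,0],0],[[0,0,0],[0,0,0],0],[[0,0,0],[0,0,0],0],[[0,0,0],[0,0,0],1],[[0,0,0],[0,0,0],1],[[0,0,0],[0,0,0],1],[[0,0,0],[0,0,0],1],[[0,0,0],[0,0,0],1],[[0,0,0],[0,0,0],1],[[0,0,0],[0,0,0],1]]' 70
```

```text
clock: 4.58
position: [0.426, -0.2121, 0.0107]
ee_rot: [0.001, 0.121, 0.993, -0.001]
contact_force: [0.8, 2.0, 7.5]
width: 0.0232
gripper_force: 69.7
```

```bash
python3 - <<'E'
from h import *;import pickle
c=cam("wrist",pickle.load(open('s1.pkl','rb')))
for z in(0,.1,.2):print(z,ray(c,[(190,322),(235,385),(330,365),(352,430)],z)[:,:2].round(3).tolist())
A=cam("top");B=cam("scene")
for z in(.1,.15,.2,.25,.3):print(z,ray(A,[(253,260),(372,258)],z)[:,:2].round(3).tolist(),ray(B,[(260,205),(340,262)],z)[:,:2].round(3).tolist())
E
python3 -m handwheel '[[[0,0,-20],[0,0,0],1],[[0,0,-40],[0,0,0],1],[[0,0,-50],[0,0,0],1],[[0,0,0],[0,0,0],1],[[0,0,0],[0,0,0],1]]'
python3 -c "
from h import *
cv2.imwrite('pics/s2.png',vision.get_image('scene')[150:350,150:420].repeat(2,0).repeat(2,1))"
```

```text
0 [[0.527, -0.022], [0.612, -0.008], [0.618, 0.096], [0.709, 0.094]]
0.1 [[0.481, 0.034], [0.538, 0.043], [0.542, 0.113], [0.603, 0.112]]
0.2 [[0.435, 0.09], [0.463, 0.095], [0.466, 0.13], [0.497, 0.13]]
0.1 [[0.506, -0.001], [0.517, -0.312]] [[0.535, 0.001], [0.531, -0.293]]
0.15 [[0.5, -0.007], [0.511, -0.306]] [[0.499, -0.045], [0.496, -0.323]]
0.2 [[0.494, -0.013], [0.505, -0.3]] [[0.464, -0.09], [0.461, -0.354]]
0.25 [[0.489, -0.018], [0.498, -0.293]] [[0.429, -0.136], [0.426, -0.385]]
0.3 [[0.483, -0.024], [0.492, -0.287]] [[0.393, -0.181], [0.391, -0.416]]
clock: 5.2
position: [0.4243, -0.2113, 0.1191]
ee_rot: [-0.0, 0.121, 0.993, 0.0]
contact_force: [-0.4, 0.2, -0.7]
width: 0.0227
gripper_force: 68.7
```

View pics/s2.png

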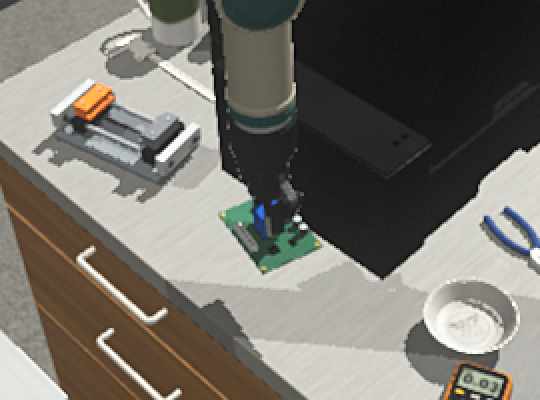

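The board is lifted, level and gripped, clear of the machine's overhang (front at x≈0.505, y<0). Next I carry it to the vice.

```bash
python3 -m handwheel '[[[12.7,51.7,0],[0,0,0],1],[[12.7,51.7,0],[0,0,0],1],[[12.7,51.7,0],[0,0,0],1],[[12.7,51.7,0],[0,0,0],1],[[12.7,51.7,0],[0,0,0],1],[[12.7,51.7,0],[0,0,0],1],[[-46,11,0],[0,0,0],1],[[0,0,0],[0,0,-0.924],1],[[0,0,0],[0,0,-0.924],1],[[0,0,0],[0,0,-0.924],1],[[0,0,0],[0,0,-0.924],1],[[0,0,0],[0,0,-0.924],1],[[0,0,0],[0,0,0],1],[[0,0,0],[0,0,0],1]]'
cat > look.py <<'E'
from h import *;import sys,pickle
s=readout.get_state();w=vision.get_image("wrist");cv2.imwrite(sys.argv[1],w);c=cam("wrist",s);pickle.dump(s,open('s2.pkl','wb'))
a=s['ee_rot'];p=s['position']*1000
M=R.from_quat(a[[1,2,3,0]]).as_matrix()
y=M[:,1];print('tool y ang',np.degrees(np.arctan2(y[1],y[0])),'tilt',np.degrees(np.arcsin(y[2])),'pos',p.round(1))
u=np.array([-.2402,.9707]);d=p[:2]-[466,129.3];print('s (along jaw line)',d@u,'x (along jaw)',d@[u[1],-u[0]],'F u',s['contact_force'][:2]@u,'F',s['contact_force'].round(1))
E
python3 look.py pics/w3.png
```

```text
clock: 7.0
position: [0.4718, 0.1073, 0.1183]
ee_rot: [-0.001, -0.12, 0.993, 0.0]
contact_force: [0.2, 0.0, -1.7]
width: 0.0229
gripper_force: 68.9
tool y ang 103.7809946500899 tilt 0.023664779949953328 pos [471.8 107.3 118.3]
s (along jaw line) -22.714071862292286 x (along jaw) 0.40518008180026827 F u -0.019483506071720468 F [ 0.2  0.  -1.7]
```

View pics/w3.png

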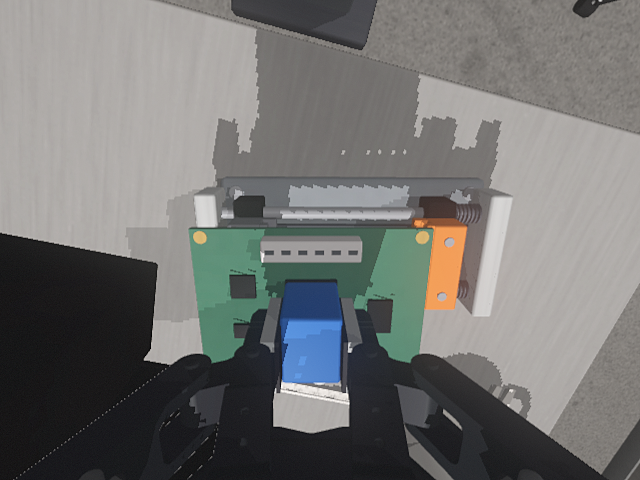

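The wrist view shows the board held square, its far edge running (190,229) to (434,228). The orange jaw lies beyond its right edge. I'll measure the board relative to the tool from its edges.

```bash
python3 - <<'E'
from h import *;import pickle
s=pickle.load(open('s2.pkl','rb'));c=cam("wrist",s);w=cv2.imread('pics/w3.png')
g=mask(w,(40,60,25),(95,255,255));c0=[]
k=big(g).reshape(-1,2);
u=np.array([-.2402,.9707]);v=np.array([u[1],-u[0]])
L=[];Rr=[]
for r in range(245,335,15):
    xs=np.where(g[r])[0];L.append((xs.min(),r));Rr.append((xs.max(),r))
T=[(x,np.where(g[:,x])[0].min()) for x in range(215,420,25)]
M=R.from_quat(s['ee_rot'][[1,2,3,0]]).as_matrix()
for zt in(.1106,.1085,.1125):
  q=lambda P:(ray(c,P,zt)-s['position'])@M*1000
  print(zt,'L',q(L)[:,1].round(1),'R',q(Rr)[:,1].round(1),'T',q(T)[:,0].round(1))
b=mask(w,(3,150,80),(22,255,255));kk=big(b).reshape(-1,2)
P=ray(c,kk,.063)[:,:2]*1000-[466,129.3];print('orange s',(P@u).min(),(P@u).max(),'x',(P@v).min(),(P@v).max())
E
```

```text
0.1106 L [-53.1 -53.5 -53.4 -53.2 -53.1 -53. ] R [55.3 55.6 55.5 55.4 55.3 55.6] T [40.3 40.3 40.3 40.3 40.3 40.3 40.3 39.8 39.8]
0.1085 L [-53.9 -54.2 -54.1 -54.  -53.9 -53.8] R [56.  56.4 56.3 56.2 56.  56.4] T [39.7 39.7 39.7 39.7 39.7 39.7 39.7 39.2 39.2]
0.1125 L [-52.5 -52.8 -52.7 -52.6 -52.4 -52.3] R [54.6 54.9 54.8 54.7 54.6 54.9] T [40.9 40.9 40.9 40.9 40.9 40.9 40.9 40.4 40.4]
orange s 38.128587643179166 69.94980828761283 x -32.02296115420083 27.034868534867016
```

Board centre relative to the tool is y ≈ +1.1 mm and x ≈ 0. I'll tilt it 9° with the orange end down, then descend in front of the orange groove.

```bash
python3 -m handwheel '[[[0,0,0],[0.75,0,0],1],[[0,0,0],[0.75,0,0],1],[[0,2.5,15.5],[0,0,0],1],[[0,2.5,15.5],[0,0,0],1],[[0,2.4,15.5],[0,0,0],1],[[0,0,0],[0,0,0],1],[[0,0,0],[0,0,0],1]]'; python3 look.py pics/w4.png
python3 -c "
from h import *
w=cv2.imread('pics/w4.png');s=vision.get_image('scene')[165:265,150:290]
cv2.imwrite('pics/c4.png',np.hstack([cv2.resize(w[150:400,150:520],(560,378)),cv2.resize(s,None,fx=2.4,fy=3.78)])[:, :800])"
```

```text
clock: 7.92
position: [0.4729, 0.1075, 0.0726]
ee_rot: [0.01, -0.12, 0.99, -0.078]
contact_force: [-0.6, 0.1, -1.4]
width: 0.0224
gripper_force: 69.0
tool y ang 103.83780017805077 tilt -8.99662108279662 pos [472.9 107.5  72.6]
s (along jaw line) -22.780545102278886 x (along jaw) 1.4224495290943848 F u 0.24009267934203102 F [-0.6  0.1 -1.4]
```

View pics/c4.png

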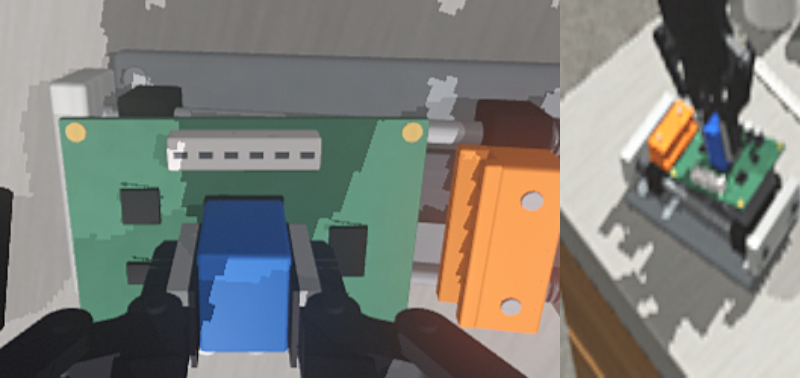

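The board is tilted with its orange edge facing the groove. I'll advance slowly and watch the force.

```bash
python3 -m handwheel '[[[1.2,5,-0.3],[0,0,0],1],[[0,5,-0.5],[0,0,0],1],[[0,4.8,-0.5],[0,0,0],1],[[0,0,0],[0,0,0],1],[[0,0,0],[0,0,0],1]]'; python3 look.py pics/w5.png;python3 -m handwheel '[[[0,1.5,-0.24],[0,0,0],1],[[0,1.5,-0.24],[0,0,0],1],[[0,0,0],[0,0,0],1]]'; python3 look.py pics/w5b.png
```

```text
clock: 8.65
position: [0.4678, 0.1216, 0.0712]
ee_rot: [0.01, -0.12, 0.99, -0.078]
contact_force: [0.4, 0.0, -0.9]
width: 0.0228
gripper_force: 69.0
tool y ang 103.87707271394169 tilt -9.001550478916933 pos [467.8 121.6  71.2]
s (along jaw line) -7.884044394170368 x (along jaw) -0.09264814672146056 F u -0.08366290966755904 F [ 0.4  0.  -0.9]
clock: 9.07
position: [0.467, 0.1246, 0.0712]
ee_rot: [0.009, -0.12, 0.99, -0.078]
contact_force: [0.5, -0.6, -1.3]
width: 0.0229
gripper_force: 69.0
tool y ang 103.86809500219213 tilt -8.995851973920074 pos [467.  124.6  71.2]
s (along jaw line) -4.826265535026507 x (along jaw) -0.14708554846509975 F u -0.7441699391311369 F [ 0.5 -0.6 -1.3]
```

```bash
for i in 1; do python3 -m handwheel '[[[0,1,-0.16],[0,0,0],1],[[0,0,0],[0,0,0],1]]' | grep -E "pos|contact"; python3 -m handwheel '[[[0,1,-0.16],[0,0,0],1],[[0,0,0],[0,0,0],1]]'| grep -E "pos|contact"; python3 -m handwheel '[[[0,1,-0.16],[0,0,0],1],[[0,0,0],[0,0,0],1]]'| grep -E "pos|contact"; python3 -m handwheel '[[[0,1,-0.16],[0,0,0],1],[[0,0,0],[0,0,0],1]]'| grep -E "pos|contact"; done; python3 look.py pics/w6.png
```

```text
position: [0.4668, 0.1255, 0.0712]
contact_force: [0.9, 0.4, -0.4]
position: [0.4667, 0.1259, 0.0713]
contact_force: [0.3, -4.2, -0.9]
position: [0.4664, 0.127, 0.0712]
contact_force: [0.8, -4.5, -0.9]
position: [0.4662, 0.1281, 0.0713]
contact_force: [0.3, -5.4, -0.4]
tool y ang 103.87952522990392 tilt -9.04042926778219 pos [466.2 128.1  71.3]
s (along jaw line) -1.225813484796154 x (along jaw) -0.13738973638956267 F u -5.265725566217569 F [ 0.3 -5.4 -0.4]
```

Contact came at s≈-3.6 (predicted -3.1) with a 4 N step, so the edge is in the groove and pushing the jaw. I'll continue to about 13.5 mm of jaw travel.

```bash
python3 -m handwheel '[[[0,2,-0.31],[0,0,0],1],[[0,2,-0.31],[0,0,0],1],[[0,2,-0.31],[0,0,0],1],[[0,2,-0.31],[0,0,0],1],[[0,2,-0.31],[0,0,0],1],[[0,0,0],[0,0,0],1],[[0,0,0],[0,0,0],1]]'; python3 look.py pics/w7.png
```

```text
clock: 11.05
position: [0.4641, 0.1366, 0.0715]
ee_rot: [0.01, -0.121, 0.989, -0.08]
contact_force: [2.4, -9.1, -1.5]
width: 0.0231
gripper_force: 69.0
tool y ang 103.93682405921209 tilt -9.194811449919756 pos [464.1 136.6  71.5]
s (along jaw line) 7.5311099442008835 x (along jaw) -0.07840209397995336 F u -9.404860977866186 F [ 2.4 -9.1 -1.5]
```

```bash
python3 -m handwheel '[[[0,1.5,-0.24],[0,0,0],1],[[0,1.4,-0.2],[0,0,0],1],[[0,0,0],[0,0,0],1],[[0,0,0],[0,0,0],1]]'; python3 look.py pics/w8.png
python3 -c "
from h import *
w=cv2.imread('pics/w8.png')
cv2.imwrite('pics/c8.png',cv2.resize(w[150:400,150:520],None,fx=2.1,fy=2.1))"
```

```text
clock: 11.6
position: [0.4636, 0.139, 0.0715]
ee_rot: [0.01, -0.121, 0.989, -0.08]
contact_force: [2.9, -10.3, -0.8]
width: 0.0231
gripper_force: 69.0
tool y ang 103.95074370997264 tilt -9.240323627056537 pos [463.6 139.   71.5]
s (along jaw line) 10.028594922578309 x (along jaw) -0.03672938035921585 F u -10.695702097968846 F [  2.9 -10.3  -0.8]
```

View pics/c8.png

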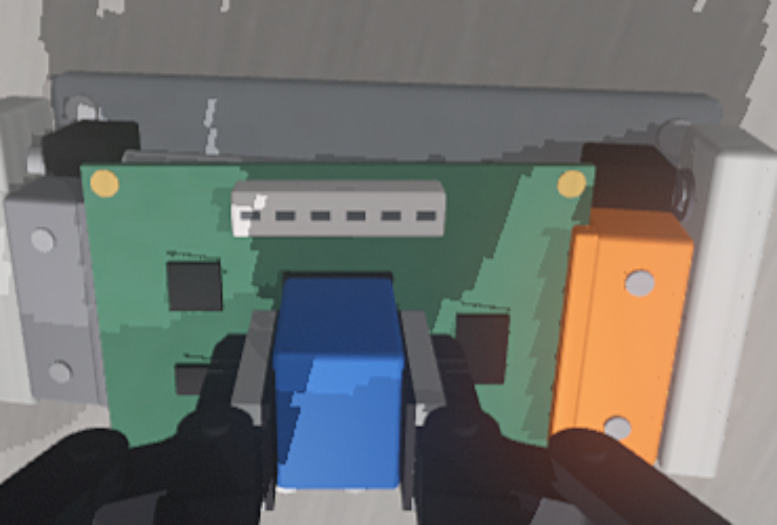

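The orange edge sits under its lip with the jaw at about 13.5 mm, the grey lip is clear, and the force is 10.7 N. I'll lower the grey edge by levelling about the orange edge.

```bash
python3 -m handwheel '[[[0,-0.13,2.4],[-0.375,0,0],1],[[0,-0.23,2.4],[-0.375,0,0],1],[[0,0,0],[0,0,0],1],[[0,0,0],[0,0,0],1]]'; python3 look.py pics/w9.png; python3 -m handwheel '[[[0,-0.33,2.4],[-0.375,0,0],1],[[0,-0.4,1.8],[-0.375,0,0],1],[[0,0,0],[0,0,0],1],[[0,0,0],[0,0,0],1]]'; python3 look.py pics/w10.png
```

```text
clock: 12.15
position: [0.4639, 0.1379, 0.067]
ee_rot: [0.005, -0.121, 0.992, -0.041]
contact_force: [1.9, -9.8, 2.3]
width: 0.0228
gripper_force: 69.7
tool y ang 103.92604188793426 tilt -4.7311178301220655 pos [463.9 137.9  67. ]
s (along jaw line) 8.822997850438197 x (along jaw) 0.03243439097651491 F u -9.960214720735959 F [ 1.9 -9.8  2.3]
clock: 12.7
position: [0.4642, 0.1369, 0.0626]
ee_rot: [0.0, -0.121, 0.993, -0.002]
contact_force: [1.0, -10.1, 1.8]
width: 0.0226
gripper_force: 69.7
tool y ang 103.92885551914651 tilt -0.22619735488962303 pos [464.2 136.9  62.6]
s (along jaw line) 7.856779002772684 x (along jaw) 0.054674060301834713 F u -10.023510844392765 F [  1.  -10.1   1.8]
```

```bash
python3 -c "
from h import *
w=cv2.imread('pics/w10.png')
cv2.imwrite('pics/c10.png',cv2.resize(w[150:400,150:520],None,fx=2.1,fy=2.1))"
```

```text
(no output)
```

View pics/c10.png

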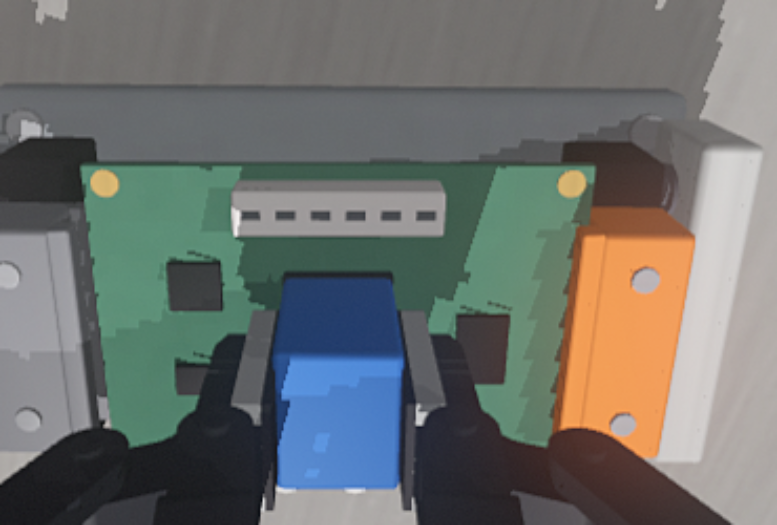

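The grey edge is now below the grey jaw's top and inside its lip face, level, with about 10 N still on the orange jaw. I'll ease the board back under the grey lip.

```bash
python3 -m handwheel '[[[0,-1.5,0],[0,0,0],1],[[0,-1.5,0],[0,0,0],1],[[0,-1.5,0],[0,0,0],1],[[0,0,0],[0,0,0],1]]'; python3 look.py pics/w11.png; python3 -m handwheel '[[[0,-1.5,0],[0,0,0],1],[[0,-1.5,0],[0,0,0],1],[[0,-1.5,0],[0,0,0],1],[[0,-1,0],[0,0,0],1],[[0,0,0],[0,0,0],1],[[0,0,0],[0,0,0],1]]'; python3 look.py pics/w12.png
```

```text
clock: 13.25
position: [0.465, 0.1333, 0.0626]
ee_rot: [0.0, -0.121, 0.993, -0.001]
contact_force: [0.9, -9.7, 1.5]
width: 0.0231
gripper_force: 69.6
tool y ang 103.92658814826511 tilt -0.16663177470930762 pos [465.  133.3  62.6]
s (along jaw line) 4.073484882708732 x (along jaw) 0.00813078373926777 F u -9.624927222690697 F [ 0.9 -9.7  1.5]
clock: 14.05
position: [0.4658, 0.1297, 0.0624]
ee_rot: [0.0, -0.121, 0.993, 0.0]
contact_force: [-1.3, -2.1, 2.3]
width: 0.0227
gripper_force: 70.0
tool y ang 103.8588485491952 tilt 0.01891623137494872 pos [465.8 129.7  62.4]
s (along jaw line) 0.4035567818097664 x (along jaw) -0.061891596549835344 F u -1.7114838675878905 F [-1.3 -2.1  2.3]
```

```bash
python3 -m handwheel '[[[0,-1,0],[0,0,0],1],[[0,-1,0],[0,0,0],1],[[0,0,0],[0,0,0],1],[[0,0,0],[0,0,0],1]]'; python3 look.py pics/w13.png; python3 -m handwheel '[[[0,0,0],[0,0,0],0.2],[[0,0,0],[0,0,0],0.1],[[0,0,0],[0,0,0],0.1],[[0,0,0],[0,0,0],0.1],[[0,0,0],[0,0,0],0.1],[[0,0,-20],[0,0,0],0.1],[[0,0,-40],[0,0,0],0],[[0,0,-40],[0,0,0],0],[[0,0,0],[0,0,0],0],[[0,0,0],[0,0,0],0]]'; python3 look.py pics/w14.png
```

```text
clock: 14.6
position: [0.4663, 0.1277, 0.0623]
ee_rot: [0.0, -0.121, 0.993, 0.0]
contact_force: [-1.4, 0.5, 3.7]
width: 0.0223
gripper_force: 70.1
tool y ang 103.84777771007904 tilt 0.02228223827057917 pos [466.3 127.7  62.3]
s (along jaw line) -1.6503078530825126 x (along jaw) -0.09475223881460507 F u 0.8209620392378777 F [-1.4  0.5  3.7]
clock: 15.9
position: [0.4657, 0.1274, 0.1618]
ee_rot: [-0.0, -0.121, 0.993, 0.0]
contact_force: [1.1, -0.1, -1.6]
width: 0.0428
gripper_force: 0.0
tool y ang 103.85906490483796 tilt 0.009591364086580727 pos [465.7 127.4 161.8]
s (along jaw line) -1.742384979292129 x (along jaw) -0.7363590953448126 F u -0.32814187125382666 F [ 1.1 -0.1 -1.6]
```

View pics/w14.png

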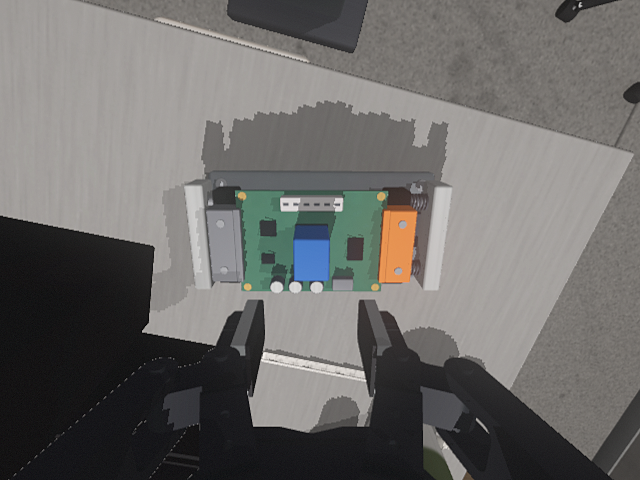

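The board is released, square, and under both lips: grey edge at x≈242, orange at x≈385, rows 190-290 centred on the jaws. The visible lip gap of about 102-104 mm matches both jaws being out 4 mm.

```bash
python3 -c "
from rig import manip;print(manip.sign_off())"
```

```text
the job is handed in; nothing more can be done
None
```

The control board is clamped parts side up in both jaws, released, square and centred along them. I handed the job in at about 16 s on the robot's clock, and the highest push force I read was about 11 N.

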